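Put the punch dies back in their stacking caddy and fit its missing corner post

TASK

Put the three colour-topped punch dies away in the steel stacking caddy, each standing upright on the painted disc of its own colour. Then, only when all three are in, stand the loose yellow square post in the caddy's empty corner socket, fully home. Leave the plain steel ring and the round steel bar where they stand; they do not belong to the set.

Things in the scene. Friction and masses are not known exactly. Their poses are not given: they have to be found in the camera images.
- die_large_center (a point): red-topped steel punch die: upright ring (short tube), outside diameter 60 mm, wall 10 mm, 50 mm tall, about 0.6 kg; the lower 36 mm is bare steel, the top 14 mm and the upper rim are red. Loose, stands on the bench. Point: its centre, half-way up (25 mm above its underside); z is its axis
- die_medium_center (a point): blue-topped steel punch die: upright ring (short tube), outside diameter 48 mm, wall 9 mm, 50 mm tall, about 0.4 kg; the lower 36 mm is bare steel, the top 14 mm and the upper rim are blue. Loose, stands on the bench. Point: its centre, half-way up (25 mm above its underside); z is its axis
- die_small_center (a point): green-topped steel punch die: upright ring (short tube), outside diameter 36 mm, wall 8 mm, 50 mm tall, about 0.3 kg; the lower 36 mm is bare steel, the top 14 mm and the upper rim are green. Loose, stands on the bench. Point: its centre, half-way up (25 mm above its underside); z is its axis
- post_center (a point): loose corner post: yellow square bar, 18 x 18 mm, 80 mm tall, about 0.1 kg, with a slightly chamfered foot, standing on the bench. Point: its centre, half-way up (40 mm above its underside); x and y are square to its sides, z its axis. Best gripped at or a little above its centre, as its lowest 20 mm go into the socket
- bay_large_disc (a point): centre of the red disc (60 mm across) on the floor of a fixed black insert of the caddy: the place of the red-topped die. The point is on the floor, 7 mm above the bench. Insert 78 mm (x) by 110 mm (y) outside, walls 3 mm thick, 5 mm above its floor; caddy walls all round no higher. x runs along the caddy's long side, where three inserts stand in a row 81 mm apart in any order; z up
- bay_medium_disc (a point): centre of the blue disc (48 mm across) on the floor of a fixed black insert of the caddy: the place of the blue-topped die. The point is on the floor, 7 mm above the bench. Insert 78 mm (x) by 110 mm (y) outside, walls 3 mm thick, 5 mm above its floor; caddy walls all round no higher. x runs along the caddy's long side, where three inserts stand in a row 81 mm apart in any order; z up
- bay_small_disc (a point): centre of the green disc (36 mm across) on the floor of a fixed black insert of the caddy: the place of the green-topped die. The point is on the floor, 7 mm above the bench. Insert 78 mm (x) by 110 mm (y) outside, walls 3 mm thick, 5 mm above its floor; caddy walls all round no higher. x runs along the caddy's long side, where three inserts stand in a row 81 mm apart in any order; z up
- socket_mouth (a point): mouth centre of the caddy's empty corner socket: fixed grey block 36 x 36 mm, square hole 22 x 22 mm, 20 mm deep, 2 mm chamfer. Point level with the block's top, 28 mm above the bench; x, y along the caddy's and the hole's sides, z up. It is at one of the two corners nearest the robot; the other corners hold fixed yellow posts, 92 mm high, the nearest 90 mm away in y. Next insert's centre: 61 mm in x, 45 in y
- plain_ring_center (a point): look-alike to be left alone: plain steel ring without any colour, outside diameter 48 mm, 50 mm tall, loose. Point: its centre, half-way up
- round_bar_mid (a point): look-alike to be left alone: bare steel round bar, 18 mm in diameter, 80 mm tall, standing loose. Point: its centre, half-way up
There are look-alikes about, which are no part of the job. Leave any brown or pink look-alike of the part that bears socket_mouth alone.

How it is judged:
By the outcome, as a careful person would: the job done as asked, in the order asked, and still so for the second after the job is handed in, with the robot touching nothing.
It also fails if it takes over 144 s, if anything falls off the work surface, if the arm or the gripper's body presses on something with over 40 N, if the wrist force passes 120 N, or if a joint passes its speed limit or range.

ROBOT

A 6-joint arm with a two-finger parallel gripper is mounted at the origin on the work surface. World frame = base frame: x ahead of the robot, y to its left, z up, the work surface at z = 0. Lengths are in m, angles in rad, forces in N, time in s.
With the tool pointing down it reaches from about 0.3 to 0.775 m from the base axis. Payload 14.6 kg.
Tool frame: the origin (TCP) lies at the very end of the fingers, on their centre line; the grasp point (between the pads) lies bot.grip_depth behind it (bot.grip_depth is the distance from the TCP to the grasp point, in m); z points along the fingers, y is the line along which they close (so a half turn about z gives the same grasp; the last joint's range is limited). The gripper opens to 94 mm and grips with 3 to 60 N. Pads are 16 mm wide; open, the fingers measure 119 mm over their backs; the gripper's body (75 mm by 177 mm) begins 78 mm behind the grasp point.
Start: joints at [1.112, 0.3, 1.521, -0, 1.321, -0.067], TCP at [0.21, 0.508, 0.205] pointing down, gripper open.
Joint ranges: [-3.03, 3.03], [-0.79, 2.21], [0.23, 2.52], [-1.04, 4.18], [0, 3.07], [-2.55, 2.55]. Speed limits (rad/s): [2.22, 2.22, 2.57, 3.14, 3.14, 3.14].

INTERFACE

Orientations are given as a unit quaternion [w, x, y, z].
In Python, from station import sensors, eyes, job_done, bot gives the robot as it stands.
- The arm moves only by the tool jog_arm, never from a script. Its argument "moves" is one flat list of numbers, 7 for each row, row after row: the shift along the tool's x, y, z in cm, then the turn, a rotation vector about the tool's x, y, z in rad, then the closure, from 0 (fully open) to 1 (shut). In form: [dx, dy, dz, ax, ay, az, grip, dx, dy, dz, ax, ay, az, grip, ...]. A call has 1 to 20 rows; each row shifts and turns the commanded pose from where the row before left it, along the tool's axes as they then stand; what a row does not reach is not made up. A row lasts 1/12 s, in which the tool goes at most 41.7 mm and 7.16 degrees, less where a joint would pass 70% of its speed; a pose out of reach is approached as far as the arm can. A call is refused whole if a number of a shift passes 4.17 or a number of a turn 0.125, either way. A call with a gripper value outside its range is refused whole. The fingers move at their own pace and stop on an object; "squeeze" is the grip in N (left out, the last holds). Time passes only in rows, so rows that do not move let the fingers close. It gives the time, the measured TCP pose, the force, the opening and the grip force at its end, in the units of the state.
- sensors.read_state(): the state, without advancing time (a new reading comes with each control period).
- eyes.read_camera(name): name is "side" or "top" or "wrist"; returns (picture, depth): 480x640x3 uint8, blue, green, red; 480x640 float32, m along the optical axis (not along the pixel's ray), 0 where there is no reading.
- eyes.camera_info(name): a dict with "mtx" (3x3 intrinsics, pixels), "T" (4x4, takes a point from camera to world coordinates). Camera axes: x right, y down, z forward; pixel columns grow to the right and rows downward; lengths in m; the calibration is good to about 2 mm. A picture is of the moment at which its call begins: read the wrist's pose just before it. camera_info takes no time and is no camera call; for the wrist camera it gives the pose at the moment of the call.
- job_done(): hands the job in; it is judged then, once.
The state is a dict: "clock": time; "joints": joint angles; "joint_vel": joint speeds; "tau": joint torques, N m; "tool_pos": TCP position; "ee_rot": TCP orientation; "force": force on the tool from outside, world axes, zero at the start; "moment": the same for the moment, N m; "grip_width": finger opening in m; "finger_force": force on a finger pad.
Only numpy, scipy, OpenCV 4.12 (cv2) and the standard library are available. Lean on these libraries where they do the work, as an engineer would, in place of code of your own. Each camera call takes 0.05 s, during which the arm holds its last target. There are 200 camera calls.

## Working session

There is one attempt and no reset: what is moved stays moved. The work goes in short steps, Python scripts to look and compute and a tool call to move; the robot and the scene stay as the last step left them, time stands still between calls to the robot, and variables do not carry over. Pictures are saved under pics/ and viewed, at most 14 in all, crops included, and the job is handed in when it is done.

Besides the shell and the picture viewer there is one more tool, called as a command line: name --argument value ..., lists and objects as JSON in quotes. jog_arm: Moves the arm, as the interface text tells. Its arguments: {"type":"object","properties":{"moves":{"type":"array"},"squeeze":{"type":"number"}},"required":["moves"]}

```bash
ls; mkdir -p pics; python3 - <<'E'
from station import sensors, eyes, bot
import cv2,numpy as np
print(sensors.read_state()); print(bot.grip_depth)
for n in ("top","side"):
    p,d=eyes.read_camera(n); np.savez(f"{n}0.npz",p=p,d=d); cv2.imwrite(f"pics/{n}0.png",p)
    i=eyes.camera_info(n); print(n,np.round(i["mtx"],1).tolist(),np.round(i["T"],3).tolist())
E
```

```text
pics
{'clock': 0.0, 'joints': array([ 1.11239520e+00,  3.00458232e-01,  1.52156700e+00, -1.05934865e-07,
        1.32069086e+00, -6.65938786e-02]), 'joint_vel': array([-0.00010579,  0.00098429, -0.0013798 , -0.00098626,  0.000871  ,
        0.00081733]), 'tau': array([-3.64042153e-04, -5.31805086e+01, -3.52731228e+01,  7.07781245e-02,
        2.44599703e-02, -1.13203441e-04]), 'tool_pos': array([0.20990936, 0.5080926 , 0.20489934]), 'ee_rot': array([-1.45713863e-04,  1.94652913e-01,  9.80872024e-01, -5.42494647e-04]), 'force': array([-0.62673877, -0.7284819 ,  0.30913807]), 'moment': array([-0.01651768, -0.002874  ,  0.00993092]), 'finger_force': 0.0, 'grip_width': 0.09394315941460898}
0.0188
top [[530.3, 0.0, 319.5], [0.0, 530.3, 237.9], [0.0, 0.0, 1.0]] [[-0.029, -0.974, 0.223, 0.267], [-1.0, 0.029, -0.003, 0.021], [-0.004, -0.223, -0.975, 1.017], [0.0, 0.0, 0.0, 1.0]]
side [[440.8, 0.0, 315.6], [0.0, 440.8, 243.0], [0.0, 0.0, 1.0]] [[0.846, -0.376, 0.378, 0.182], [-0.533, -0.609, 0.587, -0.45], [0.01, -0.699, -0.715, 0.628], [0.0, 0.0, 0.0, 1.0]]
```

View pics/top0.png

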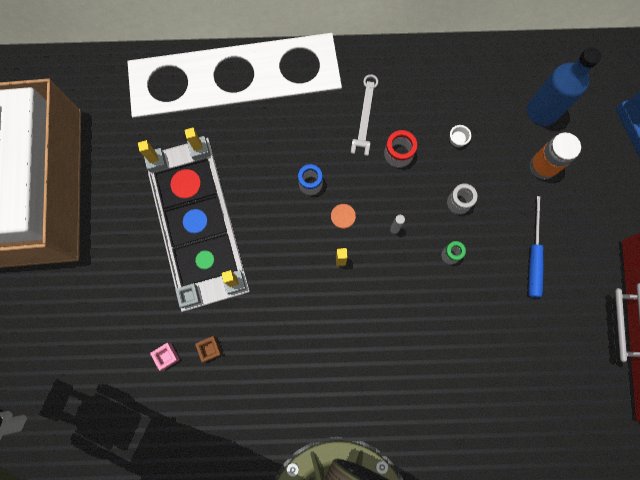

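View pics/side0.png

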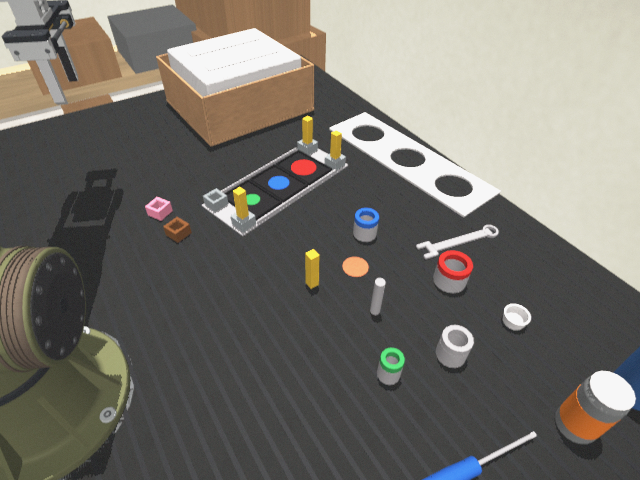

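Top view: candidates are

- **Rings:** red (402,145), blue (310,177) and green (456,251). Plain ring (463,198) and white cap (460,135) are decoys.
- **Upright posts:** yellow loose post (342,256). Steel bar (398,222) is a decoy, and three fixed yellow posts stand on the caddy at (150,152), (193,140) and (230,279).
- **Discs:** red (185,184), blue (195,221) and green (204,260). The orange disc (343,216) is a decoy.
- **Socket:** grey (188,295). Pink (165,356) and brown (208,350) are decoys.

The side view agrees: post (312,268), socket (215,198). Next I measure from both views.

```bash
cat > h.py <<'E'
from station import sensors, eyes, bot
import cv2,numpy as np
from scipy.optimize import least_squares
def cloud(d,K,T):
    v,u=np.mgrid[:480,:640]
    P=np.stack([(u-K[0,2])/K[0,0]*d,(v-K[1,2])/K[1,1]*d,d],-1)
    return P@T[:3,:3].T+T[:3,3]
def pix2(T,K,u,v,z):
    r=T[:3,:3]@np.array([(u-K[0,2])/K[0,0],(v-K[1,2])/K[1,1],1]); return T[:3,3]+r*(z-T[2,3])/r[2]
def tri(obs):  # [(K,T,u,v)]
    A=np.zeros((3,3));b=np.zeros(3)
    for K,T,u,v in obs:
        r=T[:3,:3]@np.array([(u-K[0,2])/K[0,0],(v-K[1,2])/K[1,1],1]); r/=np.linalg.norm(r)
        M=np.eye(3)-np.outer(r,r);A+=M;b+=M@T[:3,3]
    return np.linalg.solve(A,b)
def mask(p,c):
    h=cv2.cvtColor(p,cv2.COLOR_BGR2HSV);H,S,V=[h[...,i].astype(int) for i in range(3)]
    hue={'red':(H<6)|(H>174),'blue':(H>100)&(H<120),'green':(H>55)&(H<85),'yellow':(H>20)&(H<32)}[c]
    return hue&(S>120)&(V>60)
def circ(xy,r):
    return least_squares(lambda c:np.hypot(*(xy-c).T)-r,xy.mean(0),loss='soft_l1',f_scale=.001).x
def proj(K,T,P):
    q=T[:3,:3].T@(np.asarray(P)-T[:3,3]);return K[0,0]*q[0]/q[2]+K[0,2],K[1,1]*q[1]/q[2]+K[1,2]
E
python3 - <<'E'
from h import *
seeds={'top':{'red':(402,145),'blue':(310,177),'green':(456,251),'dred':(185,184),'dblue':(195,221),'dgreen':(204,260),'yellow':(342,256)},
'side':{'red':(454,265),'blue':(366,218),'green':(391,362),'dred':(303,168),'dblue':(279,183),'dgreen':(252,199),'yellow':(312,268)}}
for n in seeds:
    f=np.load(n+'0.npz');i=eyes.camera_info(n);C=cloud(f['d'],i['mtx'],i['T'])
    for k,(u,v) in seeds[n].items():
        m=mask(f['p'],k.replace('d','',1) if k[0]=='d' else k)
        _,L=cv2.connectedComponents(m.astype(np.uint8))
        b=np.zeros_like(m);w=28;b[v-w:v+w,u-w:u+w]=1
        if k[0]=='d':
            l=L[v,u];g=(L==l);P=C[g];vv,uu=np.nonzero(g);
            print(n,k,P.mean(0).round(4),'z-med',np.median(P[:,2]).round(4),'pix@z7',pix2(i['T'],i['mtx'],uu.mean(),vv.mean(),.007).round(4),g.sum())
        else:
            P=C[m&b];zt=np.percentile(P[:,2],95);t=P[P[:,2]>zt-.004]
            print(n,k,'ztop',zt.round(4),'mean',t.mean(0).round(4),'mid',((t.max(0)+t.min(0))/2).round(4),len(t))
            if k=='yellow':
                print(cv2.minAreaRect((t[:,:2]*1000).astype(np.float32)))
E
```

```text
top red ztop 0.0527 mean [ 0.6709 -0.1457  0.0539] mid [ 0.4839 -0.0769  0.533 ] 299
top blue ztop 0.0525 mean [0.6106 0.0336 0.0552] mid [0.4513 0.0335 0.533 ] 209
top green ztop 0.0532 mean [ 0.4557 -0.2302  0.0651] mid [ 0.3708 -0.115   0.5333] 138
top dred [0.6155 0.283  0.014 ] z-med 0.0071 pix@z7 [0.6179 0.2848 0.007 ] 718
top dblue [0.5382 0.2624 0.0134] z-med 0.0069 pix@z7 [0.5398 0.2639 0.007 ] 477
top dgreen [0.4617 0.243  0.0071] z-med 0.0071 pix@z7 [0.4617 0.2431 0.007 ] 269
top yellow ztop 0.0818 mean [ 0.4527 -0.0203  0.0802] mid [ 0.4524 -0.0207  0.0809] 88
((452.9433898925781, -20.23186492919922), (18.258737564086914, 17.549903869628906), 5.068609714508057)
side red ztop 0.0534 mean [ 0.6631 -0.151   0.0603] mid [ 0.4411 -0.2831  0.3389] 405
side blue ztop 0.0534 mean [0.6092 0.0324 0.0547] mid [ 0.4087 -0.1956  0.3389] 207
side green ztop 0.0532 mean [ 0.4542 -0.2363  0.0578] mid [ 0.3283 -0.3334  0.3388] 284
side dred [0.6163 0.2824 0.0119] z-med 0.01 pix@z7 [0.6197 0.2882 0.007 ] 344
side dblue [0.5379 0.2612 0.0126] z-med 0.0102 pix@z7 [0.5411 0.2675 0.007 ] 249
side dgreen [0.4639 0.2425 0.0098] z-med 0.0099 pix@z7 [0.4652 0.2456 0.007 ] 123
side yellow ztop 0.0827 mean [ 0.4513 -0.0204  0.0819] mid [ 0.4518 -0.0202  0.0821] 94
((451.7354736328125, -20.153648376464844), (18.948497772216797, 17.98773193359375), 2.438060760498047)
```

```bash
python3 - <<'E'
from h import *
a=cv2.imread('pics/top0.png')[120:320,130:270];b=cv2.imread('pics/side0.png')[100:250,190:360]
cv2.imwrite('pics/c1.png',np.hstack([cv2.resize(a,(420,600),interpolation=2),cv2.resize(b,(380,600*0+335),interpolation=2).__class__ and cv2.copyMakeBorder(cv2.resize(b,(380,335),interpolation=2),0,265,0,0,0)]))
E
```

```text
(no output)
```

View pics/c1.png

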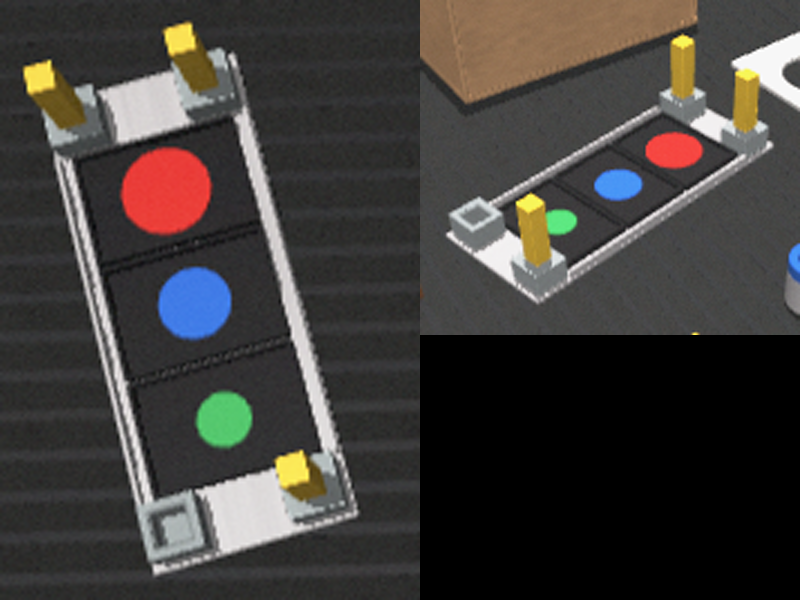

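The crop shows the empty grey socket hole at top-view px (189,295), with fixed posts at the other three corners. Disc spacing comes out at 80.8 mm against the stated 81 mm. Next: outlier-filtered ring centres, the decoys, the socket, and stereo heights.

```bash
python3 - <<'E'
from h import *
S={'top':{'red':(402,145),'blue':(310,177),'green':(456,251),'ring':(464,197),'bar':(398,219)},
'side':{'red':(454,265),'blue':(366,218),'green':(391,362),'ring':(456,338),'bar':(378,285)}}
R={'red':.025,'blue':.0195,'green':.014,'ring':.0195}
O={}
for n in S:
    f=np.load(n+'0.npz');i=eyes.camera_info(n);C=cloud(f['d'],i['mtx'],i['T']);O[n]=(i['mtx'],i['T'])
    for k,(u,v) in S[n].items():
        b=np.zeros((480,640),bool);w=26;b[v-w:v+w,u-w:u+w]=1
        z=.08 if k=='bar' else .05
        m=b&(abs(C[...,2]-z-.0015)<.0035)
        if k in('red','blue','green'):m&=mask(f['p'],k)
        t=C[m][:,:2]
        print(n,k,len(t),'fit',circ(t,R[k]).round(4) if k in R else '', 'med',np.median(t,0).round(4),'zmed',np.median(C[m][:,2]).round(4))
T,S2=O['top'],O['side']
print('sock pix',pix2(T[1],T[0],189,295,.028), pix2(S2[1],S2[0],215,197,.028), tri([(*T,189,295),(*S2,215,197)]))
print('disc stereo',[tri([(*T,*a),(*S2,*b)]).round(4) for a,b in (((185,184),(303.5,168)),((195,221),(279,183)),((204.5,259.5),(252,199)))])
print('post top stereo',tri([(*T,342,253),(*S2,312.5,254)]))
E
```

```text
top red 325 fit [ 0.6714 -0.1465] med [ 0.6732 -0.1462] zmed 0.0503
top blue 227 fit [0.6118 0.0339] med [0.613  0.0339] zmed 0.0503
top green 171 fit [ 0.4577 -0.234 ] med [ 0.4581 -0.2351] zmed 0.0504
top ring 244 fit [ 0.5637 -0.2595] med [ 0.564  -0.2585] zmed 0.0502
top bar 67 fit  med [ 0.5127 -0.1291] zmed 0.0797
side red 427 fit [ 0.6698 -0.1467] med [ 0.6697 -0.1472] zmed 0.0516
side blue 230 fit [0.6106 0.0335] med [0.6109 0.0353] zmed 0.0519
side green 297 fit [ 0.4567 -0.2341] med [ 0.4572 -0.2341] zmed 0.0515
side ring 454 fit [ 0.5625 -0.2595] med [ 0.562  -0.2603] zmed 0.0515
side bar 90 fit  med [ 0.5115 -0.1293] zmed 0.0817
sock pix [0.39071088 0.26567188 0.028     ] [0.3909016  0.26899259 0.028     ] [0.39000822 0.2648971  0.03138294]
disc stereo [array([0.6173, 0.2845, 0.0068]), array([0.5393, 0.2622, 0.009 ]), array([0.4614, 0.2416, 0.0109])]
post top stereo [ 0.45204692 -0.02095416  0.08204355]
```

jog_arm --moves '[0,0,0,0,0,-0.109,0,0,0,0,0,0,-0.109,0,0,0,0,0,0,-0.109,0,0,0,0,0,0,-0.109,0,0,0,0,0,0,-0.109,0,0,0,0,0,0,-0.109,0,0,0,0,0,0,0,0]'

```text
clock: 0.68
tool_pos: [0.21, 0.5082, 0.2051]
ee_rot: [-0.0, -0.133, 0.991, -0.0]
force: [0.3, -0.1, 0.2]
grip_width: 0.094
finger_force: 0.0
```

```bash
cat >> h.py <<'E'
def to(P):
    "cm shift in tool axes from current TCP to world P, and heading of tool y"
    from scipy.spatial.transform import Rotation as Ro
    s=sensors.read_state();q=s['ee_rot'];R=Ro.from_quat([q[1],q[2],q[3],q[0]]).as_matrix()
    return (R.T@(np.array(P)-s['tool_pos'])*100).round(2), np.degrees(np.arctan2(R[1,1],R[0,1])).round(2), R[:,2].round(4), s['tool_pos'].round(4)
E
python3 - <<'E'
from h import *
i=eyes.camera_info('wrist');s=sensors.read_state();print(i['mtx'].round(1).tolist(),i['T'].round(3).tolist())
print(to([.40,.24,.2]),s['joints'].round(2))
E
```

```text
[[416.8, 0.0, 324.7], [0.0, 416.8, 242.2], [0.0, 0.0, 1.0]] [[-0.264, 0.929, 0.259, 0.133], [0.965, 0.254, 0.07, 0.488], [-0.001, 0.269, -0.963, 0.384], [0.0, 0.0, 0.0, 1.0]]
(array([-11.24, -30.89,   0.52]), np.float64(105.32), array([-3.e-04, -6.e-04, -1.e+00]), array([0.21  , 0.5082, 0.2051])) [ 1.11  0.3   1.52 -0.    1.32 -0.73]
```

jog_arm --moves '[-1.71,-3.44,0,0,0,0,0,-1.71,-3.44,0,0,0,0,0,-1.71,-3.44,0,0,0,0,0,-1.71,-3.44,0,0,0,0,0,-1.71,-3.44,0,0,0,0,0,-1.71,-3.44,0,0,0,0,0,-1.71,-3.44,0,0,0,0,0,-1.71,-3.44,0,0,0,0,0,-1.71,-3.44,0,0,0,0,0,0,0,0,0,0,0,0,0,0,0,0,0,0,0]'

```text
clock: 1.6
tool_pos: [0.4397, 0.2479, 0.2051]
ee_rot: [-0.0, -0.127, 0.992, -0.0]
force: [-0.9, 0.5, 0.5]
grip_width: 0.0942
finger_force: 0.0
```

```bash
python3 - <<'E'
from h import *
i=eyes.camera_info('wrist');p,d=eyes.read_camera('wrist');np.savez('w1.npz',p=p,d=d,K=i['mtx'],T=i['T']);cv2.imwrite('pics/w1.png',p)
print(to([.6706,-.1466,.15]))
E
```

```text
(array([-12.31, -44.15,   5.51]), np.float64(104.78), array([-6.e-04, -1.e-04, -1.e+00]), array([0.4389, 0.2489, 0.2052]))
```

View pics/w1.png

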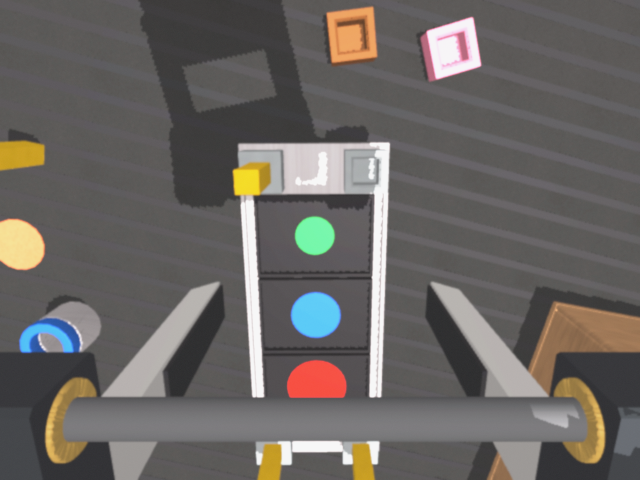

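Wrist view: green disc (315,236), blue (316,315), red (317,385, partly hidden), socket block about (363,171) with its hole at (366,170). I'll measure these again from here.

```bash
python3 - <<'E'
from h import *
f=np.load('w1.npz');K,T,p,d=f['K'],f['T'],f['p'],f['d'];C=cloud(d,K,T)
for k,(u,v) in {'green':(315,236),'blue':(316,315)}.items():
    m=mask(p,k);_,L=cv2.connectedComponents(m.astype(np.uint8));vv,uu=np.nonzero(L==L[v,u])
    print(k,pix2(T,K,uu.mean(),vv.mean(),.007).round(4),np.median(C[L==L[v,u]],0).round(4),len(uu))
b=np.zeros((480,640),bool);b[145:198,335:395]=1
m=b&(abs(C[...,2]-.028)<.004);t=C[m];print('sock',len(t),t.mean(0),cv2.minAreaRect((t[:,:2]*1000).astype(np.float32)))
print('holepix',pix2(T,K,366,170,.028))
cv2.imwrite('pics/w1c.png',cv2.resize(p[140:205,330:400],None,fx=8,fy=8,interpolation=2))
for n in('top',):
    g=np.load('top0.npz');i=eyes.camera_info('top');CC=cloud(g['d'],i['mtx'],i['T']);b=np.zeros((480,640),bool);b[278:312,172:206]=1
    t=CC[b&(abs(CC[...,2]-.028)<.004)];print('top sock',len(t),t.mean(0),cv2.minAreaRect((t[:,:2]*1000).astype(np.float32)))
E
```

```text
green [0.4602 0.2434 0.007 ] [0.4601 0.2433 0.0074] 1175
blue [0.4623 0.2499 0.007 ] [0.4179 0.2429 0.0009] 306007
sock 1182 [0.38976127 0.27150114 0.02779755] ((389.8497314453125, 271.3982238769531), (36.18716812133789, 35.837947845458984), 14.9531831741333)
holepix [0.38825979 0.27094492 0.028     ]
top sock 246 [0.3915349  0.27085381 0.02749077] ((391.7480773925781, 270.55303955078125), (36.43709182739258, 36.450313568115234), 15.151413917541504)
```

View pics/w1c.png

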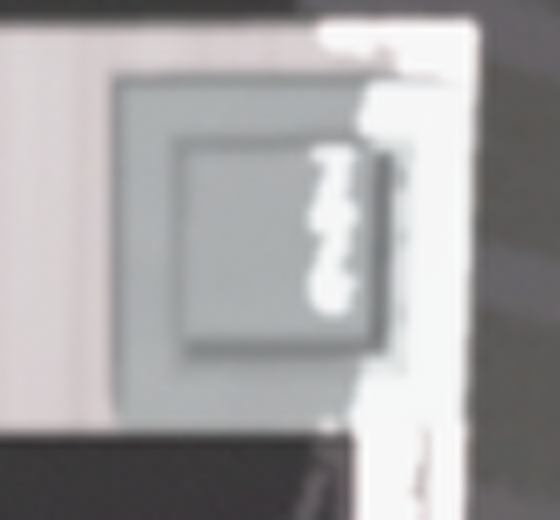

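jog_arm --moves '[-1.03,-3.68,0.46,0,0,0,0,-1.03,-3.68,0.46,0,0,0,0,-1.03,-3.68,0.46,0,0,0,0,-1.03,-3.68,0.46,0,0,0,0,-1.03,-3.68,0.46,0,0,0,0,-1.03,-3.68,0.46,0,0,0,0,-1.03,-3.68,0.46,0,0,0,0,-1.03,-3.68,0.46,0,0,0,0,-1.03,-3.68,0.46,0,0,0,0,-1.03,-3.68,0.46,0,0,0,0,-1.03,-3.68,0.46,0,0,0,0,-1.03,-3.68,0.46,0,0,0,0,0,0,0,0,0,0,0,0,0,0,0,0,0,0,0,0,0,0,0,0,0]'

```text
clock: 2.9
tool_pos: [0.6727, -0.1435, 0.15]
ee_rot: [-0.0, -0.131, 0.991, 0.0]
force: [-0.6, 0.7, 0.6]
grip_width: 0.0942
finger_force: 0.0
```

```bash
cat >> h.py <<'E'
def wring(c,r,P,name):
    "ring centre (top at z .05) seen by wrist camera near P"
    i=eyes.camera_info('wrist');p,d=eyes.read_camera('wrist');C=cloud(d,i['mtx'],i['T'])
    m=mask(p,c)&(abs(C[...,2]-.05)<.005)&(np.hypot(C[...,0]-P[0],C[...,1]-P[1])<.06)
    cv2.imwrite(f'pics/{name}.png',p);print(c,m.sum(),circ(C[m][:,:2],r).round(4),'z',np.median(C[m][:,2]).round(4))
E
python3 - <<'E'
from h import *
wring('red',.025,(.6706,-.1466),'w2');print(to([.6706,-.1466,.012]))
E
```

```text
red 3171 [ 0.6695 -0.1468] z 0.05
(array([ 0.29, -0.27, 13.86]), np.float64(105.08), array([ 1.e-04,  2.e-04, -1.e+00]), array([ 0.6727, -0.1433,  0.1506]))
```

View pics/w2.png

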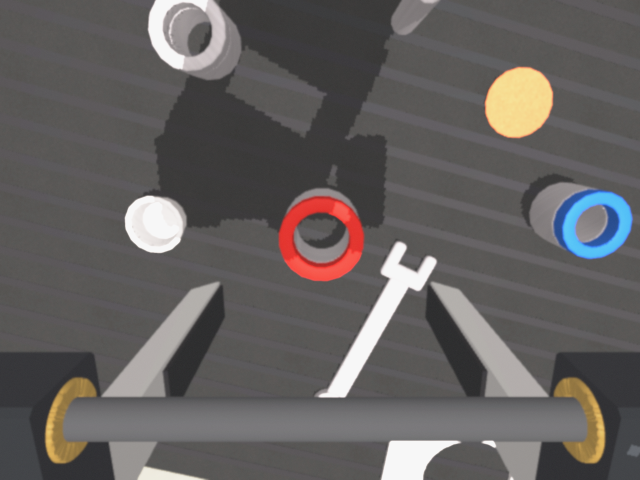

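```bash
python3 - <<'E'
from h import *
i=eyes.camera_info('wrist');p,d=eyes.read_camera('wrist');C=cloud(d,i['mtx'],i['T'])
g=(p.min(2)>200);b=np.zeros_like(g);b[235:300,375:445]=1
Q=C[g&b]-[.670,-.1467,0];h=np.radians(105.08);x=Q@[-np.sin(h),np.cos(h),0];y=Q@[np.cos(h),np.sin(h),0]
print('tool x',x.min(),x.max(),'y',y.min(),y.max(),'z',np.percentile(Q[:,2],[50,95]))
E
```

```text
tool x -0.06662136033162443 0.0763190110507926 y 0.0030119711057168125 0.09290579332651581 z [0.00759138 0.00901578]
```

```bash
python3 - <<'E'
from h import *
i=eyes.camera_info('wrist');h=np.radians(105.08)
for q in((382,275),(392,245),(402,241),(436,258),(415,278)):
    Q=pix2(i['T'],i['mtx'],*q,.008)-[.670,-.1467,0];print(q,(Q@[-np.sin(h),np.cos(h),0]).round(4),(Q@[np.cos(h),np.sin(h),0]).round(4))
E
```

```text
(382, 275) -0.0417 0.0499
(392, 245) -0.016 0.057
(402, 241) -0.0127 0.0649
(436, 258) -0.027 0.0932
(415, 278) -0.0443 0.0771
```

jog_arm --moves '[0.35,-0.27,2.0,0,0,0,0.2,0,0,2.3,0,0,0,0.2,0,0,2.3,0,0,0,0.2,0,0,2.3,0,0,0,0.2,0,0,2.0,0,0,0,0.2,0,0,1.6,0,0,0,0.2,0,0,0.9,0,0,0,0.2,0,0,0.4,0,0,0,0.2,0,0,0,0,0,0,0.2,0,0,0,0,0,0,1,0,0,0,0,0,0,1,0,0,0,0,0,0,1,0,0,0,0,0,0,1,0,0,0,0,0,0,1,0,0,0,0,0,0,1]' --squeeze 40

```text
clock: 4.25
tool_pos: [0.6706, -0.1483, 0.0136]
ee_rot: [0.001, -0.131, 0.991, 0.0]
force: [-1.2, 3.6, 6.6]
grip_width: 0.0591
finger_force: 40.0
```

jog_arm --moves '[0,0,-0.5,0,0,0,1,0,0,-1.5,0,0,0,1,0,0,-2.5,0,0,0,1,0,0,-2.5,0,0,0,1,0,0,-2.5,0,0,0,1,0,0,-2,0,0,0,1,0,0,0,0,0,0,1,0,0,0,0,0,0,1]'

```text
clock: 4.92
tool_pos: [0.6702, -0.149, 0.1282]
ee_rot: [0.001, -0.131, 0.991, -0.0]
force: [0.6, -0.0, -6.5]
grip_width: 0.0597
finger_force: 40.0
```

```bash
python3 - <<'E'
from h import *
print(to([.6174,.2849,.13]),sensors.read_state()['grip_width'],sensors.read_state()['force'])
E
```

```text
(array([-6.14, 43.28, -0.22]), np.float64(105.01), array([ 1.6e-03, -6.0e-04, -1.0e+00]), array([ 0.6702, -0.149 ,  0.1282])) 0.05969075015476624 [ 0.58504402 -0.01212775 -6.45230149]
```

jog_arm --moves '[-0.25,1.8,0,0,0,0,1,-0.5,3.5,0,0,0,0,1,-0.5,3.5,0,0,0,0,1,-0.5,3.5,0,0,0,0,1,-0.5,3.5,0,0,0,0,1,-0.5,3.5,0,0,0,0,1,-0.5,3.5,0,0,0,0,1,-0.5,3.5,0,0,0,0,1,-0.5,3.5,0,0,0,0,1,-0.5,3.5,0,0,0,0,1,-0.5,3.5,0,0,0,0,1,-0.5,3.5,0,0,0,0,1,-0.25,1.8,0,0,0,0,1,-0.15,1.2,0,0,0,0,1,0,0,0,0,0,0,1,0,0,0,0,0,0,1,0,0,0,0,0,0,1]'

```text
clock: 6.33
tool_pos: [0.6172, 0.2841, 0.1265]
ee_rot: [-0.001, -0.13, 0.991, -0.0]
force: [-0.2, -0.2, -5.1]
grip_width: 0.0597
finger_force: 40.0
```

```bash
python3 - <<'E'
from h import *
print(to([.6174,.2849,.0206]))
p,d=eyes.read_camera('wrist');cv2.imwrite('pics/w3.png',p)
E
```

```text
(array([-0.05,  0.08, 10.59]), np.float64(104.97), array([-1.1e-03, -8.0e-04, -1.0e+00]), array([0.6172, 0.2841, 0.1265]))
```

View pics/w3.png

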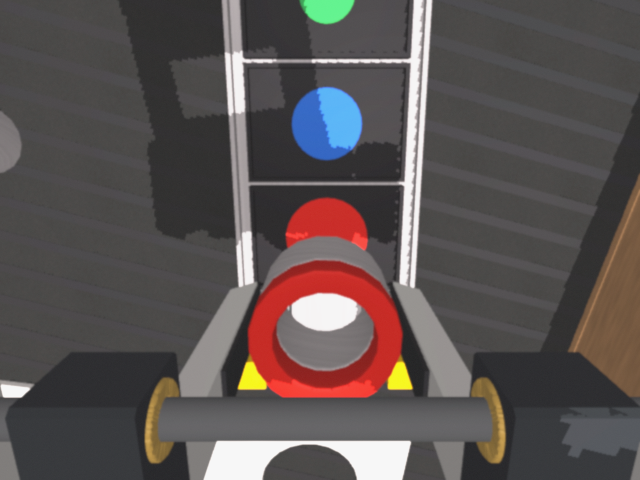

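The die hangs upright, with the red disc (327,238) and blue disc (327,123) centred in line beyond it. Lowering.

jog_arm --moves '[-0.05,0.08,1,0,0,0,1,0,0,2,0,0,0,1,0,0,2,0,0,0,1,0,0,2,0,0,0,1,0,0,1.5,0,0,0,1,0,0,1,0,0,0,1,0,0,0.5,0,0,0,1,0,0,0.3,0,0,0,1,0,0,0,0,0,0,1,0,0,0,0,0,0,1]'

```text
clock: 7.22
tool_pos: [0.6179, 0.2863, 0.0251]
ee_rot: [0.001, -0.131, 0.991, 0.0]
force: [-0.2, -0.2, -5.6]
grip_width: 0.0595
finger_force: 40.0
```

jog_arm --moves '[0,-0.1,0.2,0,0,0,1,0,0,0.15,0,0,0,1,0,0,0,0,0,0,1,0,0,0,0,0,0,1]'

```text
clock: 7.55
tool_pos: [0.6178, 0.2853, 0.0209]
ee_rot: [0.0, -0.131, 0.991, 0.0]
force: [-0.1, -0.6, -5.7]
grip_width: 0.0597
finger_force: 40.0
```

jog_arm --moves '[0,0,0.1,0,0,0,1,0,0,0.1,0,0,0,1,0,0,0,0,0,0,1]'

```text
clock: 7.8
tool_pos: [0.6179, 0.2854, 0.0206]
ee_rot: [0.0, -0.131, 0.991, 0.0]
force: [-8.7, -4.1, 10.3]
grip_width: 0.0599
finger_force: 40.0
```

jog_arm --moves '[0,0,-0.05,0,0,0,0.3,0,0,0,0,0,0,0.2,0,0,0,0,0,0,0.15,0,0,0,0,0,0,0.15,0,0,-1,0,0,0,0.15,0,0,-2,0,0,0,0.15,0,0,-2.5,0,0,0,0.15,0,0,-2.5,0,0,0,0.15,0,0,-2.5,0,0,0,0.15,0,0,-2,0,0,0,0.15,0,0,0,0,0,0,0.15]'

```text
clock: 8.72
tool_pos: [0.6193, 0.2859, 0.1501]
ee_rot: [0.004, -0.131, 0.991, 0.001]
force: [0.5, 0.4, 0.9]
grip_width: 0.0794
finger_force: 0.0
```

```bash
python3 - <<'E'
from h import *
i=eyes.camera_info('wrist');p,d=eyes.read_camera('wrist');C=cloud(d,i['mtx'],i['T'])
m=mask(p,'red')&(abs(C[...,2]-.057)<.005);print('red at',circ(C[m][:,:2],.025).round(4),np.median(C[m][:,2]))
m=mask(p,'blue');_,L,S,ce=cv2.connectedComponentsWithStats(m.astype(np.uint8));j=[k for k in range(1,len(S)) if S[k,4]>800]
for k in j: print('blue blob',ce[k],S[k,4],pix2(i['T'],i['mtx'],*ce[k],.007).round(4))
print(to([.611,.0337,.13]))
E
```

```text
red at [0.617  0.2853] 0.05693712194744946
blue blob [324.44710468 118.24331849] 3592 [0.538  0.2644 0.007 ]
(array([  7.28, -24.14,   1.69]), np.float64(105.02), array([ 0.0043,  0.0017, -1.    ]), array([0.6187, 0.2856, 0.1473]))
```

jog_arm --moves '[0.4,-1.5,0.2,0,0,0,0.3,0.95,-3.1,0.2,0,0,0,0.3,0.95,-3.1,0.2,0,0,0,0.3,0.95,-3.1,0.2,0,0,0,0.3,0.95,-3.1,0.2,0,0,0,0.3,0.95,-3.1,0.2,0,0,0,0.3,0.95,-3.1,0.2,0,0,0,0.3,0.75,-2.6,0.2,0,0,0,0.3,0.4,-1.4,0.1,0,0,0,0.3,0,0,0,0,0,0,0.3,0,0,0,0,0,0,0.3,0,0,0,0,0,0,0.3]'

```text
clock: 9.77
tool_pos: [0.6102, 0.0349, 0.127]
ee_rot: [-0.0, -0.131, 0.991, 0.0]
force: [0.3, -0.2, 0.2]
grip_width: 0.0661
finger_force: 0.0
```

```bash
python3 - <<'E'
from h import *
wring('blue',.0195,(.611,.0337),'w4');print(to([.611,.0337,.0125]))
E
```

```text
blue 2040 [0.6097 0.0339] z 0.0499
(array([-0.04, -0.16, 11.46]), np.float64(105.1), array([-2.e-04,  2.e-04, -1.e+00]), array([0.6102, 0.0351, 0.1271]))
```

jog_arm --moves '[0,-0.13,1,0,0,0,0.3,0,0,2,0,0,0,0.3,0,0,2.4,0,0,0,0.3,0,0,2.2,0,0,0,0.3,0,0,1.8,0,0,0,0.3,0,0,1.3,0,0,0,0.3,0,0,0.7,0,0,0,0.3,0,0,0,0,0,0,0.3,0,0,0,0,0,0,1,0,0,0,0,0,0,1,0,0,0,0,0,0,1,0,0,0,0,0,0,1,0,0,0,0,0,0,1,0,0,-0.5,0,0,0,1,0,0,-1.5,0,0,0,1,0,0,-2.5,0,0,0,1,0,0,-2.5,0,0,0,1,0,0,-2.5,0,0,0,1,0,0,-2,0,0,0,1]'

```text
clock: 11.4
tool_pos: [0.6105, 0.0323, 0.1301]
ee_rot: [0.0, -0.131, 0.991, -0.0]
force: [1.9, -0.1, -3.9]
grip_width: 0.0462
finger_force: 40.0
```

```bash
python3 - <<'E'
from h import *
print(to([.539,.2641,.13]),sensors.read_state()['grip_width'],sensors.read_state()['force'])
E
```

```text
(array([ 0.9 , 24.24,  0.  ]), np.float64(105.01), array([ 5.e-04, -3.e-04, -1.e+00]), array([0.6105, 0.0323, 0.1301])) 0.046237844524491416 [ 1.91178813 -0.14441776 -3.93443772]
```

jog_arm --moves '[0,1.5,0,0,0,0,1,0.1,3,0,0,0,0,1,0.1,3.1,0,0,0,0,1,0.2,3.1,0,0,0,0,1,0.1,3.1,0,0,0,0,1,0.1,3.1,0,0,0,0,1,0.1,3,0,0,0,0,1,0.1,2.3,0,0,0,0,1,0.1,1.3,0,0,0,0,1,0,0.7,0,0,0,0,1,0,0,0,0,0,0,1,0,0,0,0,0,0,1,0,0,0,0,0,0,1]'

```text
clock: 12.48
tool_pos: [0.5395, 0.2627, 0.128]
ee_rot: [-0.0, -0.13, 0.991, -0.0]
force: [0.6, -0.6, -5.2]
grip_width: 0.0467
finger_force: 40.0
```

```bash
python3 - <<'E'
from h import *
print(to([.539,.2641,.0205]),sensors.read_state()['grip_width'])
i=eyes.camera_info('wrist');p,d=eyes.read_camera('wrist');cv2.imwrite('pics/w5.png',p);C=cloud(d,i['mtx'],i['T'])
zt=sensors.read_state()['tool_pos'][2]+.0375
m=mask(p,'blue')&(abs(C[...,2]-zt)<.006);m[:200]=0;Q=C[m];print(zt,m.sum(),Q.mean(0),circ(Q[:,:2],.0195))
A=np.c_[Q[:,:2]-Q[:,:2].mean(0),np.ones(len(Q))];print('slopes',np.linalg.lstsq(A,Q[:,2],rcond=None)[0])
E
```

```text
(array([1.000e-02, 1.500e-01, 1.075e+01]), np.float64(104.96), array([-2.e-04, -4.e-04, -1.e+00]), array([0.5395, 0.2627, 0.128 ])) 0.04670397369025066
0.1656359660373582 6573 [0.53668418 0.26227841 0.16333669] [0.53779465 0.26257078]
slopes [-0.00064252 -0.00060719  0.16333669]
```

View pics/w5.png

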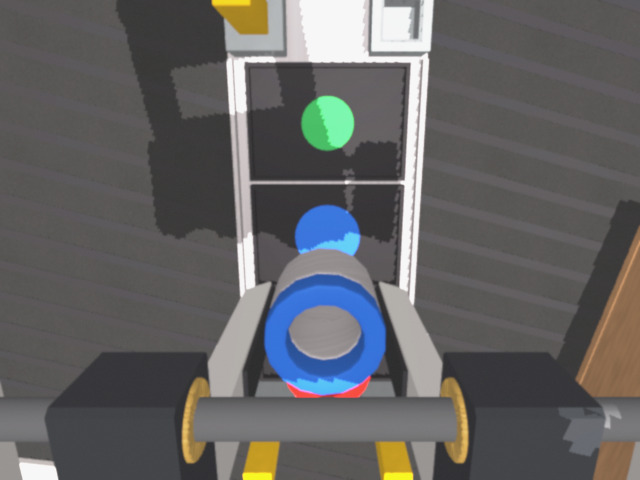

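The blue die is upright in the grip and the blue disc (327,235) is centred ahead. Lowering.

jog_arm --moves '[0,0.1,1,0,0,0,1,0,0,2,0,0,0,1,0,0,2,0,0,0,1,0,0,2,0,0,0,1,0,0,1.5,0,0,0,1,0,0,1,0,0,0,1,0,0,0.5,0,0,0,1,0,0,0.3,0,0,0,1,0,0,0,0,0,0,1,0,0,0,0,0,0,1]'

```text
clock: 13.37
tool_pos: [0.5393, 0.2649, 0.026]
ee_rot: [0.001, -0.131, 0.991, 0.0]
force: [0.3, 0.5, -4.6]
grip_width: 0.0468
finger_force: 40.0
```

jog_arm --moves '[0,-0.05,0.25,0,0,0,1,0,0,0.1,0,0,0,1,0,0,0.1,0,0,0,1,0,0,0,0,0,0,1]'

```text
clock: 13.7
tool_pos: [0.5392, 0.2644, 0.0213]
ee_rot: [0.0, -0.131, 0.991, 0.0]
force: [-2.5, -0.8, 1.2]
grip_width: 0.0462
finger_force: 40.0
```

jog_arm --moves '[0,0,0.05,0,0,0,1,0,0,0,0,0,0,0.45,0,0,0,0,0,0,0.35,0,0,0,0,0,0,0.3,0,0,0,0,0,0,0.3,0,0,-1,0,0,0,0.3,0,0,-2,0,0,0,0.3,0,0,-2.5,0,0,0,0.3,0,0,-2.5,0,0,0,0.3,0,0,-2.5,0,0,0,0.3,0,0,-1,0,0,0,0.3,0,0,0,0,0,0,0.3,0,0,0,0,0,0,0.3]'

```text
clock: 14.78
tool_pos: [0.5388, 0.2643, 0.1348]
ee_rot: [-0.0, -0.131, 0.991, 0.0]
force: [-0.7, 0.3, 0.2]
grip_width: 0.0658
finger_force: 0.0
```

```bash
python3 - <<'E'
from h import *
i=eyes.camera_info('wrist');p,d=eyes.read_camera('wrist');C=cloud(d,i['mtx'],i['T'])
m=mask(p,'blue')&(abs(C[...,2]-.057)<.005);print('blue at',circ(C[m][:,:2],.0195).round(4),np.median(C[m][:,2]))
m=mask(p,'green');_,L,S,ce=cv2.connectedComponentsWithStats(m.astype(np.uint8))
for k in range(1,len(S)):
    if S[k,4]>500: print('green blob',ce[k],S[k,4],pix2(i['T'],i['mtx'],*ce[k],.007).round(4))
b=np.zeros((480,640),bool);b[:75,360:445]=1
t=C[b&(abs(C[...,2]-.028)<.003)];print('sock',len(t),cv2.minAreaRect((t[:,:2]*1000).astype(np.float32)))
print(to([.457,-.2341,.13]))
E
```

```text
blue at [0.5383 0.2644] 0.05689780193315028
green blob [324.82626921 123.21937587] 2147 [0.4599 0.2436 0.007 ]
sock 1838 ((392.520751953125, 271.9316101074219), (30.830110549926758, 36.36724090576172), 14.989259719848633)
(array([ 20.78, -46.01,   0.44]), np.float64(105.02), array([-1.6e-03, -7.0e-04, -1.0e+00]), array([0.5385, 0.2641, 0.1339]))
```

jog_arm --moves '[0.8,-1.7,0,0,0,0,0.35,1.5,-3.4,0,0,0,0,0.35,1.5,-3.4,0,0,0,0,0.35,1.5,-3.4,0,0,0,0,0.35,1.5,-3.4,0,0,0,0,0.35,1.5,-3.4,0,0,0,0,0.35,1.5,-3.4,0,0,0,0,0.35,1.5,-3.4,0,0,0,0,0.35,1.5,-3.4,0,0,0,0,0.35,1.5,-3.4,0,0,0,0,0.35,1.5,-3.4,0,0,0,0,0.35,1.5,-3.4,0,0,0,0,0.35,1.5,-3.4,0,0,0,0,0.35,1.5,-2.5,0.2,0,0,0,0.35,0.5,-1,0.2,0,0,0,0.35,0,0,0,0,0,0,0.35,0,0,0,0,0,0,0.35,0,0,0,0,0,0,0.35]'

```text
clock: 16.33
tool_pos: [0.4575, -0.2326, 0.1307]
ee_rot: [-0.0, -0.131, 0.991, 0.0]
force: [1.4, -0.2, -0.1]
grip_width: 0.0611
finger_force: 0.0
```

```bash
python3 - <<'E'
from h import *
wring('green',.014,(.457,-.234),'w6');print(to([.457,-.2341,.0125]))
E
```

```text
green 1437 [ 0.4557 -0.2343] z 0.0498
(array([ 0.1 , -0.14, 11.84]), np.float64(105.11), array([-5.e-04,  5.e-04, -1.e+00]), array([ 0.4576, -0.2325,  0.1309]))
```

jog_arm --moves '[0.15,-0.14,1,0,0,0,0.35,0,0,2,0,0,0,0.35,0,0,2.4,0,0,0,0.35,0,0,2.4,0,0,0,0.35,0,0,2,0,0,0,0.35,0,0,1.3,0,0,0,0.35,0,0,0.7,0,0,0,0.35,0,0,0,0,0,0,0.35,0,0,0,0,0,0,1,0,0,0,0,0,0,1,0,0,0,0,0,0,1,0,0,0,0,0,0,1,0,0,0,0,0,0,1,0,0,-0.5,0,0,0,1,0,0,-1.5,0,0,0,1,0,0,-2.5,0,0,0,1,0,0,-2.5,0,0,0,1,0,0,-2.5,0,0,0,1,0,0,-2.5,0,0,0,1,0,0,-2,0,0,0,1]'

```text
clock: 18.05
tool_pos: [0.4563, -0.2357, 0.1554]
ee_rot: [0.0, -0.131, 0.991, -0.0]
force: [-0.2, 0.4, -1.9]
grip_width: 0.0341
finger_force: 40.0
```

```bash
python3 - <<'E'
from h import *
print(to([.461,.2434,.15]),sensors.read_state()['grip_width'],sensors.read_state()['force'])
E
```

```text
(array([-12.87,  46.15,   0.51]), np.float64(105.02), array([ 1.e-03, -7.e-04, -1.e+00]), array([ 0.4563, -0.2357,  0.1554])) 0.034073919899833036 [-0.19944353  0.44361558 -1.85674134]
```

jog_arm --moves '[-0.5,1.7,0,0,0,0,1,-0.95,3.4,0,0,0,0,1,-0.95,3.4,0,0,0,0,1,-0.95,3.4,0,0,0,0,1,-0.95,3.4,0,0,0,0,1,-0.95,3.4,0,0,0,0,1,-0.95,3.4,0,0,0,0,1,-0.95,3.4,0,0,0,0,1,-0.95,3.4,0,0,0,0,1,-0.95,3.4,0,0,0,0,1,-0.95,3.4,0,0,0,0,1,-0.95,3.4,0,0,0,0,1,-0.95,3.4,0,0,0,0,1,-0.65,2.4,0,0,0,0,1,-0.3,1.25,0,0,0,0,1,0,0,0,0,0,0,1,0,0,0,0,0,0,1,0,0,0,0,0,0,1]'

```text
clock: 19.55
tool_pos: [0.4608, 0.2424, 0.1532]
ee_rot: [-0.0, -0.13, 0.991, -0.0]
force: [0.3, 0.3, -2.5]
grip_width: 0.0343
finger_force: 40.0
```

```bash
python3 - <<'E'
from h import *
print(to([.461,.2434,.021]),sensors.read_state()['grip_width'])
i=eyes.camera_info('wrist');p,d=eyes.read_camera('wrist');cv2.imwrite('pics/w7.png',p);C=cloud(d,i['mtx'],i['T'])
zt=sensors.read_state()['tool_pos'][2]+.036
m=mask(p,'green')&(abs(C[...,2]-zt)<.006);m[:200]=0;Q=C[m];print(zt,m.sum(),Q.mean(0),circ(Q[:,:2],.014))
A=np.c_[Q[:,:2]-Q[:,:2].mean(0),np.ones(len(Q))];print('slopes',np.linalg.lstsq(A,Q[:,2],rcond=None)[0])
E
```

```text
(array([-0.05,  0.1 , 13.22]), np.float64(104.98), array([-2.e-04, -4.e-04, -1.e+00]), array([0.4608, 0.2424, 0.1532])) 0.03433392885639006
0.18933279056314214 4736 [0.45960197 0.24241261 0.18870771] [0.45928255 0.24231593]
slopes [0.01426404 0.0052339  0.18870771]
```

jog_arm --moves '[-0.07,0.08,1,0,0,0,1,0,0,2.4,0,0,0,1,0,0,2.4,0,0,0,1,0,0,2.4,0,0,0,1,0,0,2,0,0,0,1,0,0,1.3,0,0,0,1,0,0,0.8,0,0,0,1,0,0,0.4,0,0,0,1,0,0,0,0,0,0,1,0,0,0,0,0,0,1]'

```text
clock: 20.43
tool_pos: [0.4616, 0.2443, 0.0268]
ee_rot: [0.0, -0.131, 0.991, 0.0]
force: [0.2, 0.0, -3.1]
grip_width: 0.0346
finger_force: 40.0
```

jog_arm --moves '[0.03,-0.05,0.3,0,0,0,1,0,0,0.15,0,0,0,1,0,0,0.1,0,0,0,1,0,0,0,0,0,0,1]'

```text
clock: 20.77
tool_pos: [0.4612, 0.2439, 0.0209]
ee_rot: [0.0, -0.131, 0.991, 0.0]
force: [0.3, -0.2, -2.0]
grip_width: 0.0343
finger_force: 40.0
```

jog_arm --moves '[0,0,0.1,0,0,0,1,0,0,0.05,0,0,0,1,0,0,0,0,0,0,1,0,0,0,0,0,0,1]'

```text
clock: 21.1
tool_pos: [0.4613, 0.2439, 0.0208]
ee_rot: [0.0, -0.131, 0.991, 0.0]
force: [-7.9, -4.3, 20.0]
grip_width: 0.0339
finger_force: 40.0
```

jog_arm --moves '[0,0,-0.1,0,0,0,1,0,0,0,0,0,0,0.6,0,0,0,0,0,0,0.5,0,0,0,0,0,0,0.45,0,0,0,0,0,0,0.45,0,0,-1,0,0,0,0.45,0,0,-2,0,0,0,0.45,0,0,-2.5,0,0,0,0.45,0,0,-2.5,0,0,0,0.45,0,0,-2.5,0,0,0,0.45,0,0,-2.5,0,0,0,0.45,0,0,-1,0,0,0,0.45,0,0,0,0,0,0,0.45,0,0,0,0,0,0,0.45]'

```text
clock: 22.27
tool_pos: [0.4609, 0.2438, 0.1598]
ee_rot: [-0.0, -0.131, 0.991, 0.0]
force: [-0.4, -0.7, -0.6]
grip_width: 0.0517
finger_force: 0.0
```

```bash
python3 - <<'E'
from h import *
i=eyes.camera_info('wrist');p,d=eyes.read_camera('wrist');C=cloud(d,i['mtx'],i['T']);cv2.imwrite('pics/w8.png',p)
m=mask(p,'green')&(abs(C[...,2]-.057)<.005);print('green at',circ(C[m][:,:2],.014).round(4),np.median(C[m][:,2]))
print(to([.4523,-.0205,.16]))
E
```

```text
green at [0.4608 0.2441] 0.056905604413386796
(array([  7.64, -25.3 ,  -0.08]), np.float64(105.02), array([-1.5e-03, -7.0e-04, -1.0e+00]), array([0.4606, 0.2436, 0.159 ]))
```

View pics/w8.png

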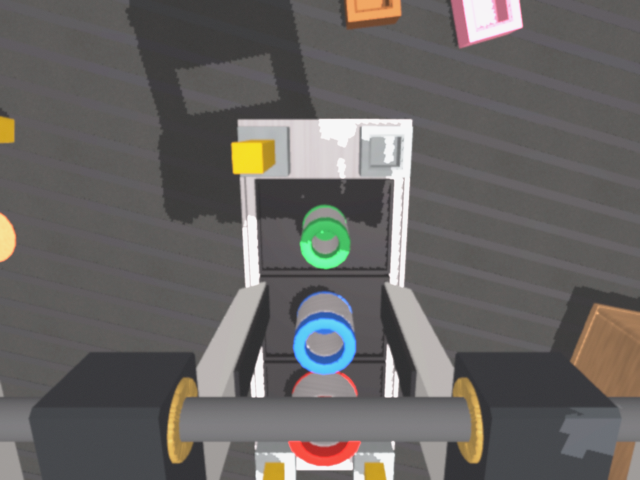

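All three dies stand on their discs: green rim (325,243), blue (325,343), red (325,440). Socket hole is at (386,151). On to the post.

jog_arm --moves '[0.5,-1.6,0,0,0,0,0.45,1,-3.3,0,0,0,0,0.45,1,-3.3,0,0,0,0,0.45,1,-3.3,0,0,0,0,0.45,1,-3.3,0,0,0,0,0.45,1,-3.3,0,0,0,0,0.45,1,-3.3,0,0,0,0,0.45,0.7,-2.4,0,0,0,0,0.45,0.44,-1.5,0,0,0,0,0.45,0,0,0,0,0,0,0.45,0,0,0,0,0,0,0.45,0,0,0,0,0,0,0.45]'

```text
clock: 23.32
tool_pos: [0.4525, -0.0196, 0.1594]
ee_rot: [-0.001, -0.131, 0.991, 0.0]
force: [0.1, 0.2, -0.7]
grip_width: 0.0514
finger_force: 0.0
```

```bash
python3 - <<'E'
from h import *
i=eyes.camera_info('wrist');p,d=eyes.read_camera('wrist');C=cloud(d,i['mtx'],i['T'])
b=(abs(C[...,2]-.08)<.003)&(np.hypot(C[...,0]-.452,C[...,1]+.0205)<.03)
t=C[b&mask(p,'yellow')];print(len(t),t.mean(0),cv2.minAreaRect((t[:,:2]*1000).astype(np.float32)))
cv2.imwrite('pics/w9.png',cv2.resize(p[150:330,210:430],None,fx=3.3,fy=3.3,interpolation=2));print(to([.452,-.0205,.028]))
E
```

```text
753 [ 0.45035563 -0.02022783  0.07999206] ((450.75927734375, -20.212312698364258), (18.130647659301758, 18.083232879638672), 1.9583559036254883)
(array([ 0.08, -0.09, 13.16]), np.float64(105.07), array([-1.1e-03,  2.0e-04, -1.0e+00]), array([ 0.4527, -0.0194,  0.1596]))
```

View pics/w9.png

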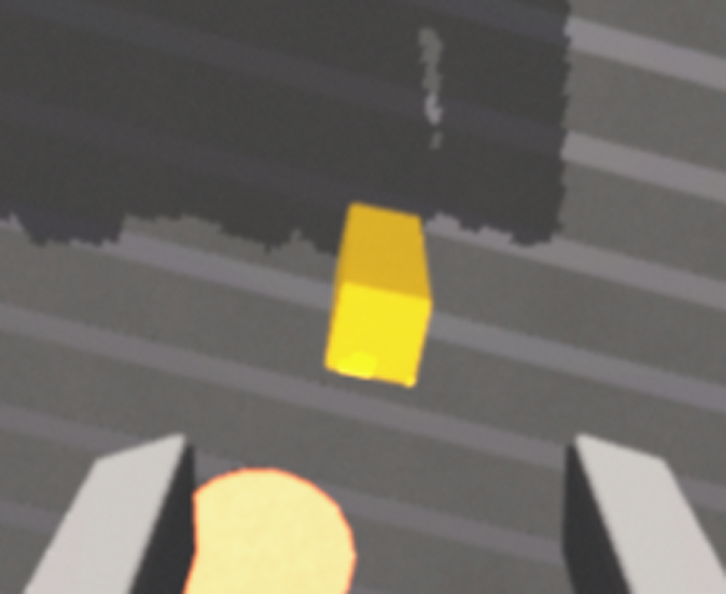

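The close crop shows the square yellow top (loose post). It is turned about 13° from the gripper, which agrees with the fitted yaw of 2°. I turn by that amount, descend and grip.

jog_arm --moves '[0.13,-0.06,0,0,0,0,0.45,0,0,0,0,0,0.114,0.45,0,0,0,0,0,0.114,0.45,0,0,1,0,0,0,0.45,0,0,2.4,0,0,0,0.45,0,0,2.8,0,0,0,0.45,0,0,2.8,0,0,0,0.45,0,0,2.2,0,0,0,0.45,0,0,1.4,0,0,0,0.45,0,0,0.7,0,0,0,0.45,0,0,0,0,0,0,0.5,0,0,0,0,0,0,0.6,0,0,0,0,0,0,0.75,0,0,0,0,0,0,1,0,0,0,0,0,0,1,0,0,0,0,0,0,1,0,0,0,0,0,0,1,0,0,0,0,0,0,1]' --squeeze 30

```text
clock: 24.87
tool_pos: [0.4521, -0.0213, 0.0278]
ee_rot: [0.0, -0.017, 1.0, -0.0]
force: [-0.3, 1.2, 5.2]
grip_width: 0.018
finger_force: 30.0
```

```bash
python3 - <<'E'
from h import *
print(to([.391,.271,.15]))
E
```

```text
(array([  5.09,  29.42, -12.23]), np.float64(91.96), array([ 9.e-04, -1.e-04, -1.e+00]), array([ 0.4521, -0.0213,  0.0278]))
```

jog_arm --moves '[0,0,-0.5,0,0,0,1,0,0,-1.5,0,0,0,1,0,0,-2.5,0,0,0,1,0,0,-2.5,0,0,0,1,0,0,-2.5,0,0,0,1,0,0,-2.5,0,0,0,1,0,0,-1.5,0,0,0,1,0,0,0,0,0,-0.114,1,0,0,0,0,0,-0.114,1,0,0,0,0,0,0,1,0,0,0,0,0,0,1]'

```text
clock: 25.78
tool_pos: [0.4515, -0.0212, 0.1623]
ee_rot: [-0.0, -0.129, 0.992, 0.0]
force: [0.4, -0.4, -0.5]
grip_width: 0.0175
finger_force: 30.0
```

```bash
python3 - <<'E'
from h import *
print(to([.391,.271,.16]))
E
```

```text
(array([-1.62, 29.8 ,  0.23]), np.float64(104.82), array([-3.e-04,  0.e+00, -1.e+00]), array([ 0.4515, -0.0212,  0.1623]))
```

jog_arm --moves '[-0.1,1.5,0,0,0,0,1,-0.2,3.2,0,0,0,0,1,-0.2,3.3,0,0,0,0,1,-0.2,3.3,0,0,0,0,1,-0.2,3.3,0,0,0,0,1,-0.2,3.3,0,0,0,0,1,-0.2,3.3,0,0,0,0,1,-0.2,3.3,0,0,0,0,1,-0.12,2.7,0,0,0,0,1,-0.1,1.7,0,0,0,0,1,-0.1,0.9,0,0,0,0,1,0,0,0,0,0,0,1,0,0,0,0,0,0,1,0,0,0,0,0,0,1]'

```text
clock: 26.95
tool_pos: [0.3923, 0.2704, 0.1621]
ee_rot: [-0.0, -0.13, 0.992, -0.0]
force: [0.0, 0.3, -0.8]
grip_width: 0.018
finger_force: 30.0
```

```bash
python3 - <<'E'
from h import *
print(to([.391,.271,.065]))
i=eyes.camera_info('wrist');p,d=eyes.read_camera('wrist');C=cloud(d,i['mtx'],i['T']);cv2.imwrite('pics/w10.png',p)
zt=sensors.read_state()['tool_pos'][2]+.052
m=mask(p,'yellow')&(abs(C[...,2]-zt)<.006);t=C[m];print(len(t),t.mean(0),cv2.minAreaRect((t[:,:2]*1000).astype(np.float32)))
b=(abs(C[...,2]-.028)<.004)&(np.hypot(C[...,0]-.391,C[...,1]-.271)<.028);t=C[b];print('sock',len(t),cv2.minAreaRect((t[:,:2]*1000).astype(np.float32)))
E
```

```text
(array([0.11, 0.1 , 9.71]), np.float64(104.92), array([-3.e-04, -4.e-04, -1.e+00]), array([0.3923, 0.2704, 0.1621]))
2791 [0.38941307 0.26999113 0.21397066] ((390.9173889160156, 270.313720703125), (19.074527740478516, 18.079910278320312), 14.450176239013672)
sock 1386 ((389.7651672363281, 271.2520751953125), (36.49830627441406, 36.15760040283203), 14.574862480163574)
```

View pics/w10.png

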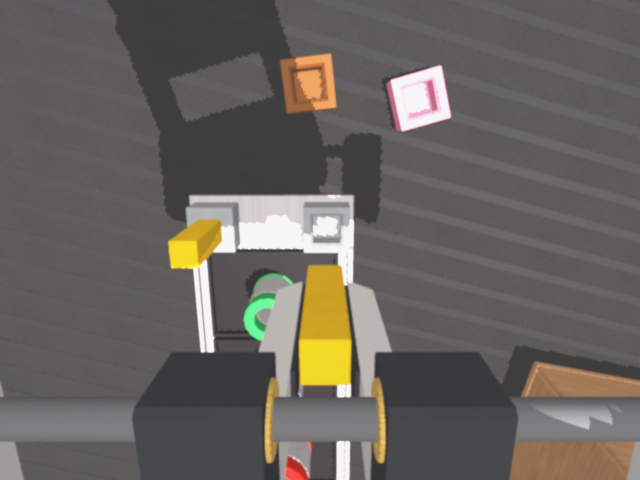

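jog_arm --moves '[0.09,0.12,0.8,0,0,0,1,0,0,2,0,0,0,1,0,0,2.2,0,0,0,1,0,0,2,0,0,0,1,0,0,1.3,0,0,0,1,0,0,0.7,0,0,0,1,0,0,0.4,0,0,0,1,0,0,0,0,0,0,1,0,0,0,0,0,0,1,0,0,0,0,0,0,1]'

```text
clock: 27.83
tool_pos: [0.3913, 0.2724, 0.069]
ee_rot: [0.001, -0.131, 0.991, 0.0]
force: [-0.3, 0.3, -1.0]
grip_width: 0.0178
finger_force: 30.0
```

```bash
python3 - <<'E'
from h import *
print(to([.391,.271,.036]))
i=eyes.camera_info('wrist');p,d=eyes.read_camera('wrist');C=cloud(d,i['mtx'],i['T'])
zt=sensors.read_state()['tool_pos'][2]+.052
m=mask(p,'yellow')&(abs(C[...,2]-zt)<.004)&(np.hypot(C[...,0]-.391,C[...,1]-.271)<.028);t=C[m];print(len(t),t.mean(0),cv2.minAreaRect((t[:,:2]*1000).astype(np.float32)))
b=(abs(C[...,2]-.028)<.004)&(np.hypot(C[...,0]-.391,C[...,1]-.271)<.028);t=C[b];print('sock',len(t),cv2.minAreaRect((t[:,:2]*1000).astype(np.float32)))
q,_=eyes.read_camera('side');a=cv2.resize(q[150:250,165:285],(480,400),interpolation=2);w=cv2.resize(p[160:400,220:400],(300,400))
cv2.imwrite('pics/w11.png',np.hstack([a,w]))
E
```

```text
(array([ 0.07, -0.13,  3.3 ]), np.float64(105.01), array([ 1.2e-03,  7.0e-04, -1.0e+00]), array([0.3913, 0.2724, 0.069 ]))
2651 [0.38867508 0.272024   0.12102695] ((389.72772216796875, 272.25238037109375), (18.4845027923584, 18.114845275878906), 14.654614448547363)
sock 1658 ((385.1546936035156, 269.97088623046875), (26.884504318237305, 36.07290267944336), 15.038297653198242)
```

View pics/w11.png

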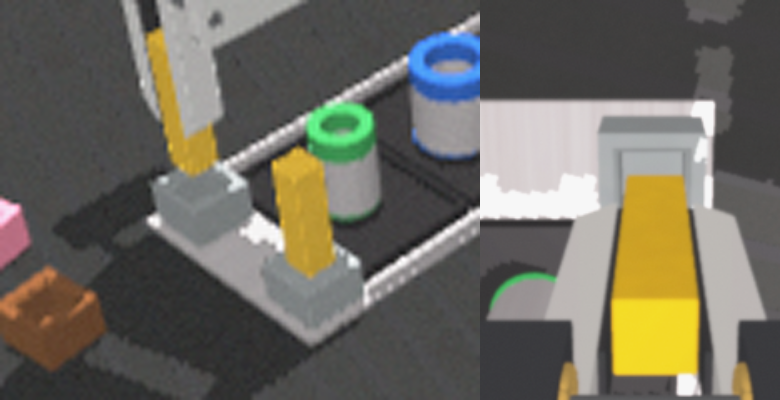

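The post foot is over the hole: in the crop the foot spans x 628-685 and the hole 615-690. Nudging -0.8 mm in y and going in slowly.

jog_arm --moves '[0,-0.08,0.3,0,0,0,1,0,0,0.4,0,0,0,1,0,0,0.4,0,0,0,1,0,0,0.3,0,0,0,1,0,0,0,0,0,0,1]'

```text
clock: 28.35
tool_pos: [0.3908, 0.2713, 0.0534]
ee_rot: [-0.001, -0.131, 0.991, -0.0]
force: [-1.2, -0.8, -1.2]
grip_width: 0.0182
finger_force: 30.0
```

Bottom is now at about 25.6 mm, below the mouth, with no contact force.

jog_arm --moves '[0,0,0.4,0,0,0,1,0,0,0.4,0,0,0,1,0,0,0.4,0,0,0,1,0,0,0.2,0,0,0,1,0,0,0,0,0,0,1]'

```text
clock: 28.77
tool_pos: [0.3908, 0.2713, 0.0397]
ee_rot: [-0.0, -0.131, 0.991, -0.0]
force: [-0.6, 0.9, -1.2]
grip_width: 0.0175
finger_force: 30.0
```

jog_arm --moves '[0,0,0.2,0,0,0,1,0,0,0.15,0,0,0,1,0,0,0.1,0,0,0,1,0,0,0,0,0,0,1]'

```text
clock: 29.1
tool_pos: [0.3911, 0.2715, 0.0358]
ee_rot: [0.0, -0.131, 0.991, 0.0]
force: [-0.5, 0.6, -1.1]
grip_width: 0.0181
finger_force: 30.0
```

jog_arm --moves '[0,0,0.1,0,0,0,1,0,0,0.1,0,0,0,1,0,0,0,0,0,0,1]'

```text
clock: 29.35
tool_pos: [0.3918, 0.2717, 0.0356]
ee_rot: [0.001, -0.131, 0.991, 0.0]
force: [-7.4, -6.2, 25.5]
grip_width: 0.018
finger_force: 30.0
```

jog_arm --moves '[0,0,-0.15,0,0,0,1,0,0,0,0,0,0,0.75,0,0,0,0,0,0,0.65,0,0,0,0,0,0,0.65,0,0,0,0,0,0,0.65,0,0,-1,0,0,0,0.65,0,0,-2,0,0,0,0.65,0,0,-2.5,0,0,0,0.65,0,0,-2.5,0,0,0,0.65,0,0,-2.5,0,0,0,0.65,0,0,-2.5,0,0,0,0.65,0,0,-1.5,0,0,0,0.65,0,0,0,0,0,0,0.65,0,0,0,0,0,0,0.65]'

```text
clock: 30.52
tool_pos: [0.3912, 0.2715, 0.1809]
ee_rot: [0.001, -0.131, 0.991, 0.0]
force: [-0.4, -0.2, 0.3]
grip_width: 0.0328
finger_force: 0.0
```

```bash
python3 - <<'E'
from h import *
i=eyes.camera_info('wrist');p,d=eyes.read_camera('wrist');C=cloud(d,i['mtx'],i['T'])
b=mask(p,'yellow')&(abs(C[...,2]-.088)<.006)&(np.hypot(C[...,0]-.391,C[...,1]-.271)<.028);t=C[b]
print(len(t),np.median(t[:,2]),cv2.minAreaRect((t[:,:2]*1000).astype(np.float32)))
q,_=eyes.read_camera('side');cv2.imwrite('pics/end.png',q)
E
```

```text
674 0.08796626849150321 ((389.4540710449219, 271.3095703125), (17.74063491821289, 17.06214141845703), 14.688365936279297)
```

View pics/end.png

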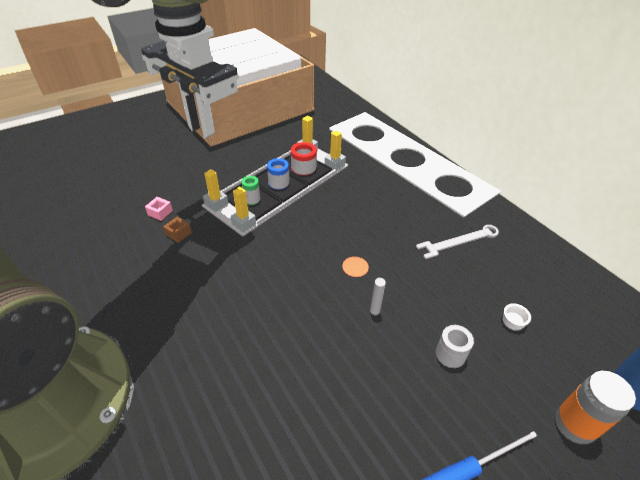

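The post top is at 88 mm, so it is fully home (8 + 80). It stands at (212,186), the dies at (251,188), (278,172) and (304,156). The plain ring (455,346) and bar (378,297) have not moved.

```bash
python3 -c "
from station import job_done;print(job_done())"
```

```text
the job is handed in; nothing more can be done
None
```

The job is handed in: the red, blue and green dies each stand on their own disc, the yellow post went in last and is fully home in the corner socket, and the plain ring and round bar were left untouched (about 31 s of 144 s used).

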